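# Hang the caddy and hold it against the tower's sprung plate

## Robot

A 7-joint arm with a two-finger parallel gripper is mounted at the origin on the work surface. World frame = base frame: x ahead of the robot, y to its left, z up, the work surface at z = 0. Lengths are in m, angles in degrees, forces in N, time in s.
With the tool pointing down it reaches from about 0.425 to 0.875 m from the base axis. Payload 8.4 kg.
Tool frame: the origin (TCP) lies between the finger pads, 19 mm behind the fingertips; this is the grasp point; z points along the fingers, y is the line along which they close (so a half turn about z gives the same grasp; the last joint's range is limited). The gripper opens to 87 mm and grips with 3 to 60 N. Pads are 19 mm wide; open, the fingers measure 117 mm over their backs; the gripper's body (75 mm by 190 mm) begins 51 mm behind the grasp point.
Start: joints at [57.743, 19.091, 2.286, 83.961, -0.768, 76.965, -3.352], TCP at [0.291, -0.581, 0.241] pointing down, gripper open.
Joint ranges: [-147.57, 147.57], [-21.85, 119.76], [-74.77, 79.35], [14.55, 137.4], [-85.83, 265.84], [4.83, 119.75], [-152.11, 152.11]. Speed limits (degrees/s): [127.2, 127.2, 159.86, 159.86, 180, 180, 180].

## Interface

Orientations are given as [roll, pitch, yaw] about the fixed x, y, z axes, in that order (R = Rz(yaw) Ry(pitch) Rx(roll)).
In Python, from bench import readout, eyes, ticket gives the robot as it stands. The module is installed in compiled form; this text tells all that it offers.
- The arm moves only by the shell command python3 -m pendant 'ROWS' [FORCE]. ROWS is JSON, a list of rows, each a list of 5 numbers: the shift along the tool's x, y, z in units of 25 mm (1.0 is 25 mm), then the turn about the tool's z in units of 6 degrees (1.0 is 6 degrees), then the finger opening in mm, from 0 to 87. A call has exactly 5 rows; each row is the pose to reach, as a shift and turn from the pose commanded when the call began, along the tool's axes at that moment; what a row does not reach only later rows make up. A row lasts 1/10 s, in which the tool goes at most 50 mm and 8.59 degrees, less where a joint would pass 70% of its speed; a pose out of reach is approached as far as the arm can. A call with a gripper value outside its range is refused whole. The fingers move at their own pace and stop on an object; FORCE is the grip in N (left out, the last holds). Time passes only in rows, so rows that repeat a pose let the fingers close, or fill a call up. It gives the time, the measured TCP pose, the force, the opening and the grip force at its end, in the units of the state.
- readout.get_state(): the state, without advancing time (a new reading comes with each control period).
- eyes.read_camera(name): name is "scene" or "top" or "wrist"; returns the picture (400x640x3 uint8, blue, green, red); there is no depth.
- eyes.camera_params(name): a dict with "mtx" (3x3 intrinsics, pixels), "D" ([k1, k2, p1, p2, k3] as OpenCV has them; the pictures are not rectified), "xyz" and "attitude" of the camera in the world; the wrist camera has in their place "mount" (4x4, takes a point from camera to tool coordinates, whose origin is the TCP and whose axes are the flange's). Camera axes: x right, y down, z forward; pixel columns grow to the right and rows downward; lengths in m; the calibration is good to about 2 mm. A picture is of the moment at which its call begins: read the wrist's pose just before it. camera_params takes no time and is no camera call.
- ticket.job_done(): hands the job in; it is judged then, once.
The state is a dict: "time_s": time; "joint_pos": joint angles; "qvel": joint speeds; "joint_torque": joint torques, N m; "tcp_pos": TCP position; "orientation": TCP orientation; "wrist_force": force on the tool from outside, world axes, zero at the start; "wrist_torque": the same for the moment, N m; "grip_width": finger opening in m; "grip_force": force on a finger pad.
Only numpy, scipy, OpenCV 4.12 (cv2) and the standard library are available. Lean on these libraries where they do the work, as an engineer would, in place of code of your own. Each camera call takes 0.05 s, during which the arm holds its last target. There are 200 camera calls.

## Task

Hang the small metal caddy with the wooden grip by its wire loop on the hook on the side of the storage tower, and let go of it. Then press the hanging caddy upright and flat against the tower's spring plate until the plate's pointers stand about midway between the two ribs on their ledges (about 10 N), never pushing the plate right back to its stop, and keep that push steady for three seconds so that I can put the screws in. Finish while still pressing: do not let go or back off at the end, and leave the mug where it stands.

Things in the scene. Friction and masses are not known exactly. Their poses are not given: they have to be found in the camera images.
- caddy: open-topped aluminium box, 105 (x) x 100 (y) x 90 mm high, walls 4 mm, about 0.25 kg, upright on the counter at the start (a box of the same size without loop and grip is a bystander). Origin: centre of its underside, z up. Flat back at x = +52.5 mm (goes against the plate), front at x = -52.5 mm. A rigid loop of 8 mm wire rises from the back wall, with a wooden grip on top
- caddy_bar (a point): middle of the loop's level top bar (8 mm round, along y), on its axis, at (48.5, 0, 165) mm in the caddy's frame; it goes into the hook. Loop posts at y = +-40 mm; the opening under the bar is 72 mm wide, 71 mm high above the box's rim
- caddy_grip (a point): point in the upright wooden grip, at (48.5, 0, 195) mm in the caddy's frame. The grip is 20 (x) x 14 (y) x 45 mm high, at z = 168 to 213 mm on the middle of the bar; a good place for the TCP, fingers closing along the caddy's y
- tower: white three-tier plastic storage tower, fixed, 220 (x) x 260 (y) x 276 mm high. Origin on the counter below the middle of its closed side wall, the plane x = 0, which carries hook and spring plate; +x points into the tower, -x out of that wall to free space, z up. At y = +-66 mm thin ledges with two upright ribs each stick out as gauges (look only)
- hook: 10 mm round steel hook. Origin on the wall 240 mm above the counter, axes as the tower's. Level arm from x = 0 to -75 mm at z = 0; end turned up to x = -83, z = 18 mm (top 23). A bar lying on it has its axis at z = 9 mm, may slide from x = -65 to 0; at x = -59 mm an upright caddy is 10 mm short of the plate. Bring the loop in level from -x: from above the box would hit the hook
- pad (a joint): spring plate below the hook: travel towards the tower in m, 0 at rest, hard stop at 0.034. Spring 600 N/m from zero: 0.0167 is 10 N. Pointers at both sides of the plate move over the ledges and stand between the ribs from 0.012 to 0.0215
- pad_face (a point): centre of the plate's front face, 80 mm wide (y) x 70 mm high, 125 mm above the counter, axes as the tower's; at rest at tower x = -45 mm; moves with the plate. With the caddy on the hook it faces the heights 6 to 76 mm above the caddy's underside; pressed there, the caddy lies flat on the plate and its bar slides along the hook
- mug: blue ceramic mug, a bystander, 80 mm wide, 90 mm high, handle at its +y; origin at the centre of its underside

How it is judged:
By the outcome, as a careful person would: the job done as asked, in the order asked, and still so for the second after the job is handed in, while the arm keeps its last pose, push and grip.
It also fails if it takes over 58 s, if anything falls off the work surface, if the arm or the gripper's body presses on something with over 40 N, if the wrist force passes 120 N, or if a joint passes its speed limit or range.

## Working session

There is one attempt and no reset: what is moved stays moved. The work goes in short steps, Python scripts to look and compute and a shell command to move; the robot and the scene stay as the last step left them, time stands still between calls to the robot, and variables do not carry over. Pictures are saved under pics/ and viewed, at most 10 in all, crops included, and the job is handed in when it is done.

```bash
mkdir -p pics; python3 - <<'E'
from bench import readout, eyes
import cv2, numpy as np
np.set_printoptions(precision=4,suppress=True)
s=readout.get_state();print({k:s[k] for k in('time_s','tcp_pos','orientation','wrist_force','grip_width')})
for n in('scene','top','wrist'):
    print(n,eyes.camera_params(n)); cv2.imwrite(f'pics/{n}0.png',eyes.read_camera(n))
E
```

```text
{'time_s': 0.0, 'tcp_pos': array([ 0.2905, -0.581 ,  0.2404]), 'orientation': array([-179.9076,    0.0065,   26.572 ]), 'wrist_force': array([ 0.1117,  0.1553, -0.0508]), 'grip_width': 0.08660599020857472}
scene {'mtx': array([[438.8901,   0.    , 325.8999],
       [  0.    , 438.8901, 200.0443],
       [  0.    ,   0.    ,   1.    ]]), 'D': array([-0.0009,  0.    ,  0.    ,  0.    ,  0.    ]), 'xyz': array([ 1.1676, -0.1707,  0.8261]), 'attitude': array([-137.3939,   -1.0045,   78.1913])}
top {'mtx': array([[460.8105,   0.    , 325.3649],
       [  0.    , 460.8105, 204.1015],
       [  0.    ,   0.    ,   1.    ]]), 'D': array([-0.0923,  0.    ,  0.    ,  0.    ,  0.    ]), 'xyz': array([ 0.443 , -0.0311,  1.1743]), 'attitude': array([-174.2174,    0.7179,  -89.4629])}
wrist {'mtx': array([[300.1218,   0.    , 313.7847],
       [  0.    , 300.1218, 200.3145],
       [  0.    ,   0.    ,   1.    ]]), 'D': array([-0.023,  0.   ,  0.   ,  0.   ,  0.   ]), 'mount': array([[ 0.0001, -0.9601, -0.2796,  0.0762],
       [ 1.    , -0.    ,  0.0003, -0.0001],
       [-0.0003, -0.2796,  0.9601, -0.1441],
       [ 0.    ,  0.    ,  0.    ,  1.    ]])}
```

View pics/scene0.png

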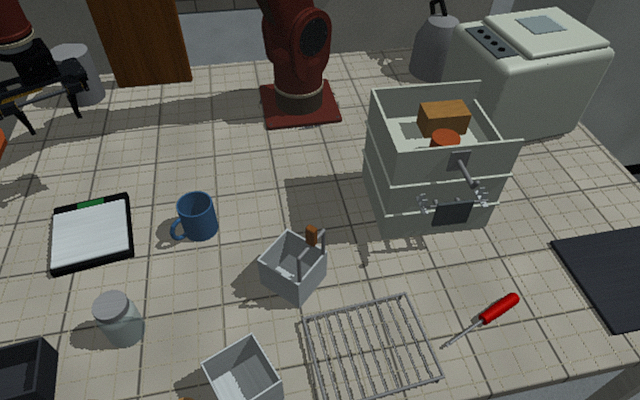

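View pics/top0.png

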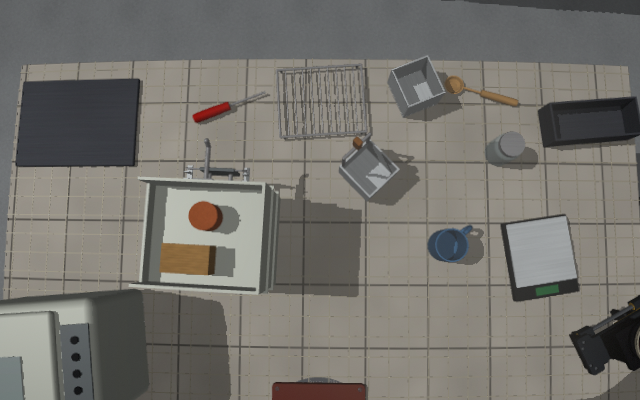

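Scene: caddy at (293,265) with its grip at (311,235), and the tower wall with hook (468,172) and plate (452,213) facing world +x. The mug is at (197,215). Top: grip at (358,142), tower front edge around y=182, hook at (207,155). I'll zoom in for exact pixels.

```bash
python3 - <<'E'
import cv2, numpy as np
a=cv2.imread('pics/top0.png');b=cv2.imread('pics/scene0.png')
A=cv2.resize(a[125:215,130:410],(800,257),interpolation=cv2.INTER_CUBIC)
B=cv2.resize(b[75:310,250:530],None,fx=2,fy=2,interpolation=cv2.INTER_CUBIC)
cv2.imwrite('pics/zt.png',A)
C=cv2.resize(b[75:245,360:530],(590,590),interpolation=cv2.INTER_CUBIC);cv2.imwrite('pics/zs.png',C)
for n,im,(x0,y0,x1,y1) in(('top',a,(340,130,380,160)),('scene',b,(295,220,325,250))):
    h=cv2.cvtColor(im,cv2.COLOR_BGR2HSV);m=cv2.inRange(h,(5,110,40),(22,255,255));k=np.zeros_like(m);k[y0:y1,x0:x1]=m[y0:y1,x0:x1]
    ys,xs=np.nonzero(k);print(n,len(xs),xs.mean(),ys.mean(),xs.min(),xs.max(),ys.min(),ys.max())
E
```

```text
top 48 357.5416666666667 141.16666666666666 354 361 137 145
scene 202 311.0049504950495 234.72277227722773 306 316 224 246
```

View pics/zt.png

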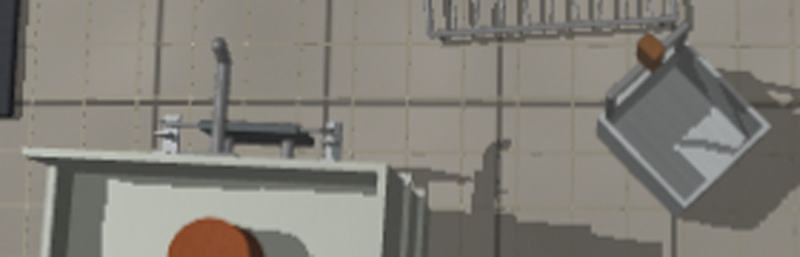

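View pics/zs.png

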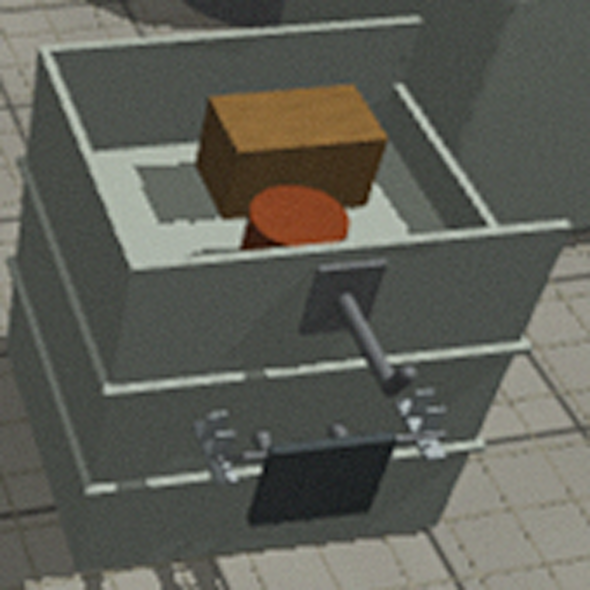

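Top crop: caddy rim corners near (600,117), (683,208), (770,125) and (682,45), with the grip at (650,50). The tower's front edge runs (22,148)–(388,161), the hook tip is at (218,42), and the plate's top edge runs (200,123)–(312,136). Scene crop: plate corners (285,447), (395,435), (365,508), (248,523) and hook tip about (400,375).

```bash
cat > h.py <<'E'
from bench import readout, eyes
import cv2, numpy as np
from scipy.spatial.transform import Rotation as Ro
np.set_printoptions(precision=4,suppress=True)
def cam(n,s=None):
    p=eyes.camera_params(n)
    if n!='wrist': return p,np.array(p['xyz']),Ro.from_euler('xyz',p['attitude'],degrees=True).as_matrix()
    R=Ro.from_euler('xyz',s['orientation'],degrees=True).as_matrix();M=np.array(p['mount'])
    return p,s['tcp_pos']+R@M[:3,3],R@M[:3,:3]
def rays(n,uv,s=None):
    p,c,R=cam(n,s)
    q=cv2.undistortPoints(np.array(uv,float).reshape(-1,1,2),p['mtx'],p['D'])[:,0]
    return c,(np.c_[q,np.ones(len(q))])@R.T
def onz(n,uv,z,s=None):
    c,d=rays(n,uv,s); return c+d*((np.asarray(z)-c[2])/d[:,2])[:,None]
def meet(c1,d1,c2,d2):
    t=np.linalg.lstsq(np.c_[d1,-d2],c2-c1,rcond=None)[0];a=c1+t[0]*d1;b=c2+t[1]*d2
    return (a+b)/2,np.linalg.norm(a-b)
def proj(n,P,s=None):
    p,c,R=cam(n,s);return cv2.projectPoints((np.atleast_2d(P)-c)@R,np.zeros(3),np.zeros(3),p['mtx'],p['D'])[0][:,0]
E
python3 - <<'E'
from h import *
T=lambda L:np.array(L)/2.857+[130,125]
S=lambda L:np.array(L)/3.47+[360,75]
r=onz('top',T([(600,117),(683,208),(770,125),(682,45)]),.09);print('rim',r,r.mean(0),np.linalg.norm(np.roll(r,-1,0)-r,axis=1))
for i in range(4):
    d=np.roll(r,-1,0)[i]-r[i];print(np.degrees(np.arctan2(d[1],d[0])))
c1,d1=rays('top',[(357.5,141.2)]);c2,d2=rays('scene',[(311,234.7)]);print('grip',meet(c1,d1[0],c2,d2[0]))
e=onz('top',T([(22,148),(388,161)]),.276);print('edge',e,np.linalg.norm(e[1]-e[0]))
e=onz('scene',S([(135,268),(568,224)]),.276);print('edge scene',e,np.linalg.norm(e[1]-e[0]))
print('plate top',onz('top',T([(200,123),(312,136)]),.16))
p=onz('scene',S([(285,447),(395,435),(365,508),(248,523)]),[.16,.16,.09,.09]);print('plate scene',p)
c1,d1=rays('top',T([(218,42)]));c2,d2=rays('scene',S([(400,372)]));print('tip',meet(c1,d1[0],c2,d2[0]))
print('hookbase',onz('top',T([(222,150)]),.245))
E
```

```text
rim [[ 0.6445 -0.0506  0.09  ]
 [ 0.5685 -0.1199  0.09  ]
 [ 0.6389 -0.1927  0.09  ]
 [ 0.7065 -0.1192  0.09  ]] [ 0.6396 -0.1206  0.09  ] [0.1028 0.1013 0.0998 0.0925]
-137.64523701809816
-45.97063611121873
47.378828554154204
132.11265842111604
grip (array([ 0.68  , -0.0858,  0.1946]), np.float64(0.0012127239484046345))
edge [[0.5861 0.3596 0.276 ]
 [0.5781 0.0991 0.276 ]] 0.2605908483147714
edge scene [[0.5796 0.1039 0.276 ]
 [0.5892 0.3593 0.276 ]] 0.25552631397952213
plate top [[0.625  0.266  0.16  ]
 [0.615  0.1763 0.16  ]]
plate scene [[0.6258 0.1991 0.16  ]
 [0.6292 0.2679 0.16  ]
 [0.6277 0.2681 0.09  ]
 [0.6251 0.1905 0.09  ]]
tip (array([0.6663, 0.2262, 0.2579]), np.float64(0.001033761755645811))
hookbase [[0.5901 0.2242 0.245 ]]
```

Measurements agree to 1–2 mm: tower wall centre about (0.583, 0.2305) with its normal at -1.9°, and grip at (0.679, -0.086) with caddy yaw about 43.5°. Moving over the grip.

```bash
python3 -m pendant '[[0.7,-0.3,-1,0,87],[2.2,-1,-2,0,87],[3.9,-1.9,-3,0,87],[5.6,-2.7,-3.5,0,87],[7.2,-3.4,-3.6,0,87]]'
python3 -m pendant '[[1.6,-0.8,0,0,87],[3.2,-1.6,0,0,87],[4.8,-2.3,0,0,87],[6.4,-3.1,0,0,87],[7.9,-3.8,0,0,87]]'
python3 -m pendant '[[1.6,-0.8,0,0,87],[3.2,-1.5,0,0,87],[4.6,-2.2,0,-0.8,87],[5.6,-2.7,0,-1.8,87],[6,-2.9,0,-2.8,87]]'
python3 - <<'E'
from h import *
s=readout.get_state();im=eyes.read_camera('wrist');cv2.imwrite('pics/w1.png',im)
print(s['time_s'],s['tcp_pos'],s['orientation'],s['joint_pos'],s['wrist_force'])
print(proj('wrist',[[.678,-.086,.213],[.678,-.086,.165],[.6396,-.1206,.09]],s))
h=cv2.cvtColor(im,cv2.COLOR_BGR2HSV);m=cv2.inRange(h,(5,110,40),(22,255,255))
n,l,st,ce=cv2.connectedComponentsWithStats(m)
for i in range(1,n):
    if st[i,4]>60: print(st[i],ce[i])
E
```

```text
time_s: 0.65
tcp_pos: [0.415, -0.4235, 0.3334]
orientation: [179.8, -0.1, 26.6]
wrist_force: [0.9, 0.0, -0.8]
grip_width: 0.087
grip_force: 0.0
time_s: 1.15
tcp_pos: [0.5488, -0.2494, 0.3311]
orientation: [-180.0, -0.0, 26.6]
wrist_force: [0.5, 0.2, 0.1]
grip_width: 0.0869
grip_force: 0.0
time_s: 1.65
tcp_pos: [0.6508, -0.1155, 0.3304]
orientation: [-179.9, -0.0, 43.9]
wrist_force: [-1.4, -0.7, -0.1]
grip_width: 0.0871
grip_force: 0.0
1.65 [ 0.6508 -0.1155  0.3304] [-179.8879   -0.045    43.8705] [ 19.891   20.2213 -18.87    72.8857   6.3123  87.9601 -44.2519] [-1.4007 -0.6738 -0.1308]
[[311.3579 156.3741]
 [311.8171 149.9097]
 [311.0892 182.8153]]
[304 143  13  23 260] [309.6269 154.2577]
[136 255  29  53 728] [146.9409 281.1566]
[464 255  29  53 743] [480.6676 281.4092]
[ 291  315  302   21 4297] [452.398  326.8801]
```

View pics/w1.png

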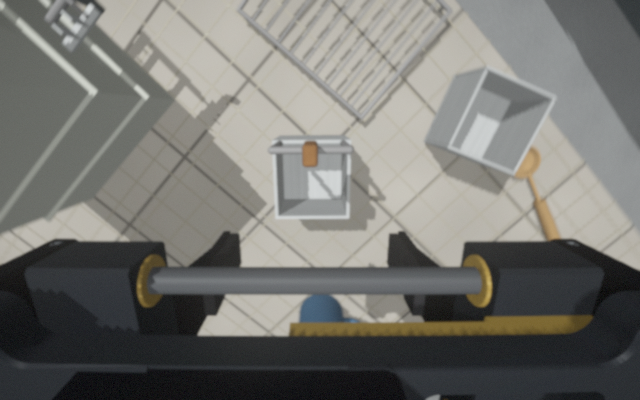

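Wrist view: the caddy is square to the image, bar (272,150)–(352,149) and grip at (310,154), so yaw matches within 1°. The grip is 41 mm ahead and 4 mm to the left. Descending and gripping.

```bash
python3 -m pendant '[[0.8,-0.1,0,0,87],[1.63,-0.17,0.6,0,87],[1.63,-0.17,2,0,87],[1.63,-0.17,3.2,0,87],[1.63,-0.17,4,0,87]]'
python3 -m pendant '[[0,0,0.6,0,87],[0,0,1.1,0,87],[0,0,1.4,0,87],[0,0,1.4,0,87],[0,0,1.4,0,40]]' 60
python3 -m pendant '[[0,0,0,0,10],[0,0,0,0,0],[0,0,0,0,0],[0,0,0,0,0],[0,0,0,0,0]]' 60
python3 -m pendant '[[0,0,0,0,0],[0,0,0,0,0],[0,0,0,0,0],[0,0,0,0,0],[0,0,0,0,0]]' 60
```

```text
time_s: 2.2
tcp_pos: [0.6757, -0.0875, 0.2272]
orientation: [-179.8, 0.1, 43.3]
wrist_force: [-0.1, -0.2, 0.6]
grip_width: 0.087
grip_force: 0.0
time_s: 2.7
tcp_pos: [0.6767, -0.0885, 0.1971]
orientation: [180.0, -0.0, 43.4]
wrist_force: [0.7, 0.1, 0.5]
grip_width: 0.0837
grip_force: 0.0
time_s: 3.2
tcp_pos: [0.6763, -0.0885, 0.1964]
orientation: [180.0, -0.0, 43.4]
wrist_force: [-0.3, -0.7, -0.2]
grip_width: 0.0471
grip_force: 0.0
time_s: 3.7
tcp_pos: [0.6762, -0.0882, 0.1961]
orientation: [-180.0, -0.0, 43.4]
wrist_force: [-1.2, 0.5, 0.1]
grip_width: 0.0135
grip_force: 60.0
```

```bash
python3 -m pendant '[[0,0,-0.1,0,0],[0,0,-0.4,0,0],[0,0,-0.9,0,0],[0,0,-1.5,0,0],[0,0,-2.1,0,0]]'
python3 -m pendant '[[0,0,-0.6,0,0],[0,0,-1.3,0,0],[0,0,-2,0,0],[0,0,-2.6,0,0],[0,0,-2.9,0,0]]'
python3 - <<'E'
from h import *
s=readout.get_state()
im=eyes.read_camera('scene');c=cv2.resize(im[130:330,210:410],(600,600),interpolation=cv2.INTER_CUBIC);cv2.imwrite('pics/s2.png',c)
print(s['time_s'],s['tcp_pos'],s['orientation'],s['joint_pos'],s['wrist_force'],s['wrist_torque'],s['grip_width'])
E
```

```text
time_s: 4.2
tcp_pos: [0.6765, -0.0885, 0.2507]
orientation: [180.0, -0.0, 43.4]
wrist_force: [-0.3, -0.3, -2.6]
grip_width: 0.0137
grip_force: 60.0
time_s: 4.7
tcp_pos: [0.6768, -0.0884, 0.3237]
orientation: [179.9, -0.1, 43.4]
wrist_force: [0.2, -0.1, -2.8]
grip_width: 0.0135
grip_force: 60.0
4.7 [ 0.6768 -0.0884  0.3237] [179.8912  -0.1002  43.3682] [ 16.9805  22.8367 -19.2503  70.2238   7.3687  87.9633 -47.7363] [ 0.2482 -0.0579 -2.789 ] [ 0.0846 -0.1091 -0.0669] 0.013514514449898745
```

View pics/s2.png

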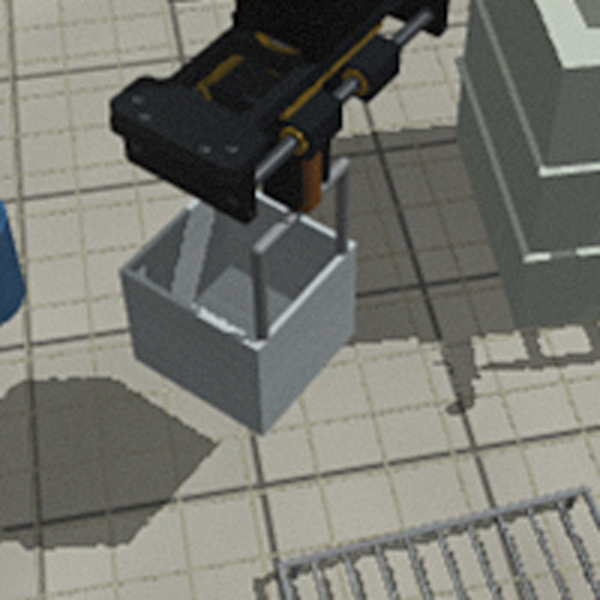

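The caddy hangs off the gripper with no obvious tilt. Crop pixels: back rim corners (263,343) and (355,243), front-left rim (122,268), loop corners (258,245) and (341,163). I'll check for tilt numerically while turning.

```bash
python3 - <<'E'
from h import *
Ro_=Ro.from_euler('z',43.4,degrees=True).as_matrix()
tcp=np.array([.6768,-.0884,.3237]);o=tcp-Ro_@[.0485,0,.196]
P=lambda q:(proj('scene',o+(np.array(q)/1000)@Ro_.T)-[210,130])*3
print(P([[52.5,-50,90],[52.5,50,90],[-52.5,-50,90],[48.5,-40,165],[48.5,40,165],[52.5,-50,0]]))
E
python3 -m pendant '[[0.1,0.1,0,-0.4,0],[0.3,0.2,0,-1.2,0],[0.6,0.4,0,-2.2,0],[0.9,0.7,0,-3.3,0],[1.2,1,0,-4.4,0]]'
python3 -m pendant '[[0,0,0,-1.1,0],[0,0,0,-2.2,0],[0,0,0,-3.3,0],[0,0,0,-4.4,0],[0,0,0,-5.5,0]]'
python3 -m pendant '[[0,0,0,-1.1,0],[0,0,0,-2.2,0],[0,0,0,-3.3,0],[0,0,0,-4.4,0],[0,0,0,-5.5,0]]'
python3 -m pendant '[[0,0,0,-1.1,0],[0,0,0,-2.2,0],[0,0,0,-3.3,0],[0,0,0,-4.4,0],[0,0,0,-5.4,0]]'
python3 -m pendant '[[0,0,0,-0.8,0],[0,0,0,-1.3,0],[0,0,0,-1.5,0],[0,0,0,-1.6,0],[0,0,0,-1.6,0]]'
python3 -c "
from h import *
s=readout.get_state();print(s['tcp_pos'],s['orientation'],s['joint_pos'])"
```

```text
[[250.349  344.8068]
 [349.7597 238.39  ]
 [112.1997 263.2833]
 [250.6877 245.0044]
 [336.475  159.1339]
 [255.6756 431.667 ]]
time_s: 5.25
tcp_pos: [0.7154, -0.086, 0.3206]
orientation: [-179.9, 0.0, 70.0]
wrist_force: [-0.0, -0.2, -3.3]
grip_width: 0.0134
grip_force: 60.0
time_s: 5.75
tcp_pos: [0.715, -0.0861, 0.3204]
orientation: [-179.9, -0.0, 103.0]
wrist_force: [-0.1, -0.5, -3.1]
grip_width: 0.0136
grip_force: 60.0
time_s: 6.25
tcp_pos: [0.715, -0.0862, 0.3204]
orientation: [-179.9, -0.1, 136.0]
wrist_force: [0.7, 0.5, -3.0]
grip_width: 0.0133
grip_force: 60.0
time_s: 6.75
tcp_pos: [0.715, -0.0862, 0.3204]
orientation: [-180.0, -0.1, 168.4]
wrist_force: [0.2, -0.3, -3.0]
grip_width: 0.0135
grip_force: 60.0
time_s: 7.25
tcp_pos: [0.7152, -0.0861, 0.321]
orientation: [180.0, -0.0, 177.7]
wrist_force: [0.0, 0.4, -3.4]
grip_width: 0.0139
grip_force: 60.0
[ 0.7152 -0.0861  0.321 ] [179.9993  -0.0305 177.7384] [ 27.5759  31.6604 -41.0857  62.7079  20.1881  92.2482  79.5488]
```

No tilt: the residual is a uniform 3–4 mm shift. Now to the point in front of the hook.

```bash

python3 -m pendant '[[-0.4,0.3,0,-0.07,0],[-1,1.2,0,-0.07,0],[-1.7,2.5,0,-0.07,0],[-2.3,3.8,0,-0.07,0],[-2.5,5.1,0,-0.07,0]]'
python3 -m pendant '[[0,1.3,0,0,0],[0,2.6,0,0,0],[0,3.9,0,0,0],[0,5.2,0,0,0],[0,6.2,0,0,0]]'
python3 -m pendant '[[0,0.7,-0.2,0,0],[0,1.1,-0.3,0,0],[0,1.2,-0.3,0,0],[0,1.2,-0.3,0,0],[0,1.2,-0.3,0,0]]'
python3 - <<'E'
from h import *
s=readout.get_state();print(s['time_s'],s['tcp_pos'],s['orientation'],s['joint_pos'])
a=eyes.read_camera('scene');b=eyes.read_camera('top');w=eyes.read_camera('wrist')
cv2.imwrite('pics/s3f.png',a);cv2.imwrite('pics/t3f.png',b);cv2.imwrite('pics/w3f.png',w)
A=cv2.resize(a[120:320,360:560],(600,600),interpolation=cv2.INTER_CUBIC)
cv2.imwrite('pics/s3.png',A)
Rz=Ro.from_euler('z',s['orientation'][2],degrees=True).as_matrix();o=s['tcp_pos']-Rz@[.0485,0,.196]
q=o+np.array([[.0485,-.04,.165],[.0485,.04,.165],[.0525,-.05,.09],[-.0525,-.05,.09],[-.0525,.05,.09],[-.0525,.05,0],[-.0525,-.05,0]])@Rz.T
print((proj('scene',q)-[360,120])*3); print(proj('top',q))
E
```

```text
time_s: 7.75
tcp_pos: [0.7836, 0.04, 0.3202]
orientation: [180.0, -0.0, 178.1]
wrist_force: [0.7, 0.7, -4.1]
grip_width: 0.0136
grip_force: 60.0
time_s: 8.25
tcp_pos: [0.7871, 0.1966, 0.3209]
orientation: [180.0, -0.0, 178.2]
wrist_force: [0.2, 0.3, -4.0]
grip_width: 0.0136
grip_force: 60.0
time_s: 8.75
tcp_pos: [0.789, 0.2222, 0.3287]
orientation: [-180.0, 0.0, 178.1]
wrist_force: [0.6, -0.6, -4.3]
grip_width: 0.0138
grip_force: 60.0
8.75 [0.789  0.2222 0.3287] [-179.9582    0.0172  178.0786] [ -4.5128  45.2838 -39.0483  38.9443  27.2345 101.5634  59.7355]
[[528.8771 286.3752]
 [388.619  304.4985]
 [493.4767 363.4365]
 [587.707  520.9435]
 [410.1049 548.5108]
 [361.8241 628.6302]
 [524.7579 602.1043]]
[[186.4814  74.9159]
 [225.6654  75.8049]
 [192.4004  89.5059]
 [196.5567  43.9501]
 [241.3714  44.8246]
 [248.5641  61.3761]
 [207.2244  60.4174]]
```

View pics/s3.png

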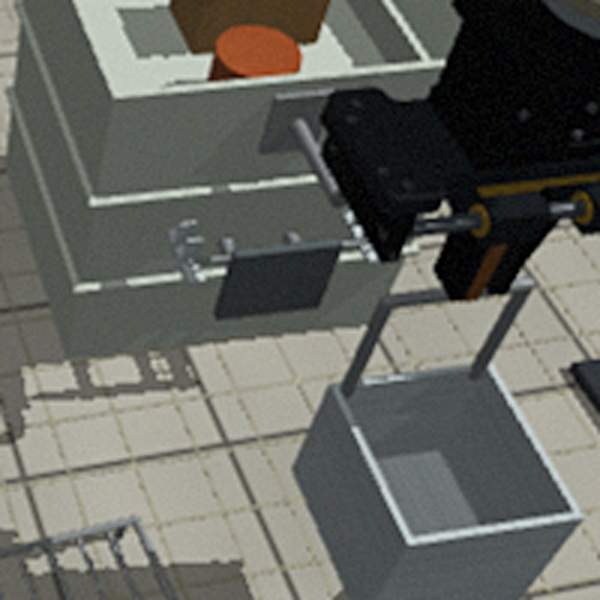

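Caddy is level, bar corners at crop (384,300) and (530,285), within 1.5 px of prediction; the bar sits about 3 mm ahead of the TCP. Going in level with the bar about 277 mm high.

```bash

python3 -m pendant '[[0.2,0,0.3,0,0],[0.8,0,0.6,0,0],[1.6,0,0.8,0,0],[2.5,0,0.83,0,0],[3.3,0,0.83,0,0]]'
python3 -m pendant '[[0.6,0,0,0,0],[1.2,0,0,0,0],[1.8,0.04,0,0,0],[2.3,0.04,0,0,0],[2.6,0.04,0,0,0]]'
python3 -m pendant '[[0,0,0,0,0],[0,0,0,0,0],[0,0,0,0,0],[0,0,0,0,0],[0,0,0,0,0]]'
python3 - <<'E'
from h import *
s=readout.get_state();print(s['time_s'],s['tcp_pos'],s['orientation'])
a=eyes.read_camera('scene')
cv2.imwrite('pics/s4f.png',a)
A=cv2.resize(a[120:320,360:560],(600,600),interpolation=cv2.INTER_CUBIC)
cv2.imwrite('pics/s4.png',A)
E
```

```text
time_s: 9.4
tcp_pos: [0.7051, 0.2256, 0.3077]
orientation: [-180.0, -0.0, 178.1]
wrist_force: [1.1, 0.4, -2.5]
grip_width: 0.0135
grip_force: 60.0
time_s: 9.9
tcp_pos: [0.6404, 0.2291, 0.3085]
orientation: [-180.0, 0.0, 178.2]
wrist_force: [0.1, -0.2, -3.4]
grip_width: 0.0137
grip_force: 60.0
time_s: 10.4
tcp_pos: [0.6414, 0.2295, 0.3078]
orientation: [180.0, -0.0, 178.2]
wrist_force: [-0.3, 0.2, -3.6]
grip_width: 0.0134
grip_force: 60.0
10.4 [0.6414 0.2295 0.3078] [179.9903  -0.019  178.1864]
```

View pics/s4.png

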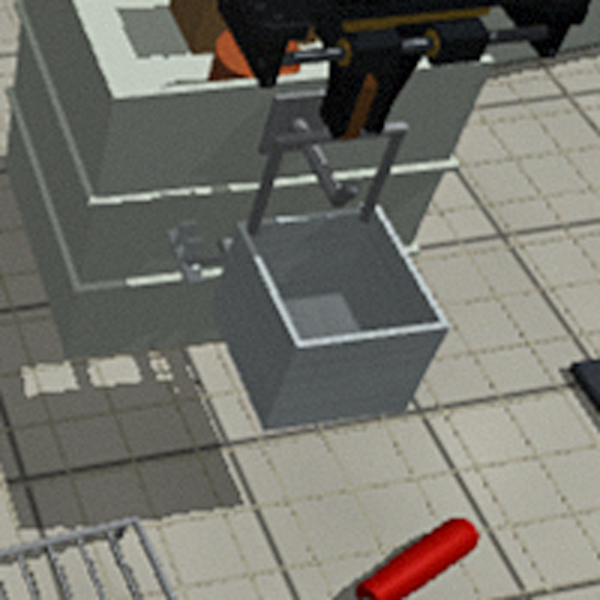

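The hook shaft passes through the loop and its tip (345,190) stands in front of the bar (275,142)–(405,127). Lowering.

```bash

python3 -m pendant '[[0,0,0.2,0,0],[0,0,0.5,0,0],[0,0,0.8,0,0],[0,0,0.95,0,0],[0,0,1,0,0]]'
python3 -m pendant '[[0,0,0.02,0,0],[0,0,0.04,0,0],[0,0,0.06,0,0],[0,0,0.08,0,0],[0,0,0.08,0,0]]'
python3 -m pendant '[[0,0,0.02,0,0],[0,0,0.03,0,0],[0,0,0.04,0,0],[0,0,0.04,0,0],[0,0,0.04,0,0]]'
```

```text
time_s: 10.95
tcp_pos: [0.6409, 0.2293, 0.2821]
orientation: [-180.0, -0.1, 178.2]
wrist_force: [0.3, -0.3, -3.6]
grip_width: 0.0136
grip_force: 60.0
time_s: 11.45
tcp_pos: [0.6411, 0.2295, 0.2811]
orientation: [180.0, 0.0, 178.2]
wrist_force: [0.1, -0.2, -3.1]
grip_width: 0.0135
grip_force: 60.0
time_s: 11.95
tcp_pos: [0.6411, 0.2295, 0.28]
orientation: [180.0, -0.0, 178.2]
wrist_force: [0.3, 0.0, -3.6]
grip_width: 0.0137
grip_force: 60.0
```

```bash

python3 -m pendant '[[0,0,0.02,0,0],[0,0,0.04,0,0],[0,0,0.06,0,0],[0,0,0.06,0,0],[0,0,0.06,0,0]]'
python3 -m pendant '[[0,0,0.02,0,0],[0,0,0.04,0,0],[0,0,0.06,0,0],[0,0,0.06,0,0],[0,0,0.06,0,0]]'
```

```text
time_s: 12.45
tcp_pos: [0.6412, 0.2296, 0.2793]
orientation: [180.0, 0.1, 178.2]
wrist_force: [-1.1, -1.7, 4.7]
grip_width: 0.0133
grip_force: 60.0
time_s: 12.95
tcp_pos: [0.6413, 0.2297, 0.279]
orientation: [180.0, 0.1, 178.2]
wrist_force: [-4.2, -2.7, 12.8]
grip_width: 0.0135
grip_force: 60.0
```

Seated on the hook (contact at TCP z 0.2795). Easing off the load, opening, then up and out.

```bash

python3 -m pendant '[[0,0,-0.03,0,0],[0,0,-0.06,0,0],[0,0,-0.06,0,0],[0,0,-0.06,0,10],[0,0,-0.06,0,14]]' 10
python3 -m pendant '[[0,0,0,0,18],[0,0,0,0,24],[0,0,0,0,30],[0,0,0,0,40],[0,0,0,0,50]]'
python3 -m pendant '[[0,0,0,0,50],[0,0,0,0,50],[0,0,0,0,50],[0,0,0,0,50],[0,0,0,0,50]]'
python3 -m pendant '[[0,0,-0.2,0,50],[0,0,-0.8,0,50],[0,0,-1.6,0,50],[0,0,-2.4,0,50],[0,0,-2.8,0,50]]'
```

```text
time_s: 13.45
tcp_pos: [0.642, 0.2294, 0.2792]
orientation: [180.0, 0.1, 178.2]
wrist_force: [3.5, -0.7, 3.7]
grip_width: 0.0138
grip_force: 3.2
time_s: 13.95
tcp_pos: [0.6409, 0.2296, 0.2783]
orientation: [-180.0, -0.0, 178.2]
wrist_force: [-0.9, 0.8, -0.3]
grip_width: 0.0382
grip_force: 0.0
time_s: 14.45
tcp_pos: [0.6411, 0.2295, 0.2785]
orientation: [180.0, -0.0, 178.2]
wrist_force: [-0.2, 0.6, 0.3]
grip_width: 0.0497
grip_force: 0.0
time_s: 14.95
tcp_pos: [0.6415, 0.23, 0.3518]
orientation: [179.9, 0.2, 178.2]
wrist_force: [0.3, 0.3, -0.1]
grip_width: 0.05
grip_force: 0.0
```

Released; force is near zero. Backing out in front of the caddy, then looking.

```bash

python3 -m pendant '[[-0.6,0,-0.2,0,50],[-1.8,0,-0.2,0,50],[-3.2,0.05,-0.2,0,50],[-4.5,0.1,-0.2,0,50],[-5.9,0.1,-0.2,0,50]]'
python3 - <<'E'
from h import *
s=readout.get_state();print(s['time_s'],s['tcp_pos'],s['orientation'],s['joint_pos'])
a=eyes.read_camera('scene');b=eyes.read_camera('top')
A=cv2.resize(a[120:310,360:500],None,fx=2.8,fy=2.8,interpolation=cv2.INTER_CUBIC)
B=cv2.resize(b[90:200,150:300],(400,293),interpolation=cv2.INTER_CUBIC)
C=np.zeros((532,800,3),np.uint8);C[:,:392]=A[:532,:392];C[:293,400:]=B
cv2.imwrite('pics/s5f.png',a);cv2.imwrite('pics/s5.png',C)
E
```

```text
time_s: 15.45
tcp_pos: [0.7896, 0.2269, 0.3542]
orientation: [180.0, 0.0, 178.2]
wrist_force: [1.2, -0.8, 1.2]
grip_width: 0.0498
grip_force: 0.0
15.45 [0.7896 0.2269 0.3542] [179.9916   0.0359 178.1569] [ -6.2904  46.1235 -39.2792  34.0816  28.2269 105.1168  60.3047]
```

View pics/s5.png

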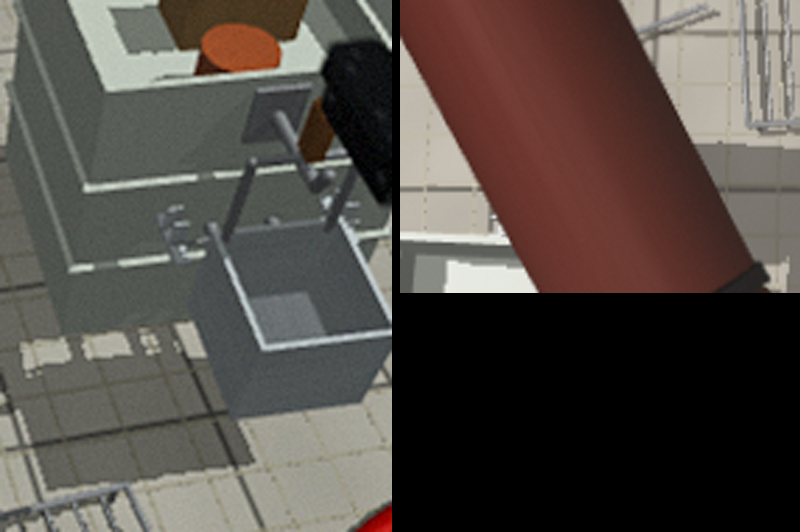

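The caddy hangs on the hook with its loop posts at (250,163) and (345,185), the grip at (315,130) beside the hook, and rim corners (212,225), (265,347) and (345,216). Checking its yaw from the rim.

```bash
python3 - <<'E'
from h import *
S=lambda L:np.array(L)/2.8+[360,120]
print(onz('scene',S([(212,225),(265,347),(392,331),(345,216)]),[.174,.168,.168,.174]))
a=cv2.imread('pics/s5f.png');
print('grip',onz('scene',S([(315,130)]),.275), 'post',onz('scene',S([(250,163)]),.249))
E
```

```text
[[0.6257 0.182  0.174 ]
 [0.7327 0.1791 0.168 ]
 [0.7366 0.2698 0.168 ]
 [0.6358 0.2816 0.174 ]]
grip [[0.6419 0.2265 0.275 ]] post [[0.6392 0.1878 0.249 ]]
```

Hung squarely. The wrist camera sits 76 mm ahead of the tool axis and could hit the hook or grip while pressing, so I'll give the tool a half turn first, then descend.

```bash

for i in 1 2 3 4 5; do python3 -m pendant '[[0,0,0,1.2,50],[0,0,0,2.4,50],[0,0,0,3.6,50],[0,0,0,4.8,50],[0,0,0,6,50]]' | grep -E 'time|tcp|orient'; done
python3 -m pendant '[[0,0,0.3,0,50],[0,0,1.2,0,50],[0,0,2.4,0,50],[0,0,3.6,0,50],[0,0,4.8,0,50]]'
python3 -c "
from h import *
s=readout.get_state();print(s['joint_pos'],s['tcp_pos'],s['orientation'])"
```

```text
time_s: 16.05
tcp_pos: [0.7882, 0.2276, 0.3542]
orientation: [180.0, -0.0, 141.9]
time_s: 16.55
tcp_pos: [0.7881, 0.2276, 0.3542]
orientation: [180.0, -0.0, 105.9]
time_s: 17.05
tcp_pos: [0.7881, 0.2275, 0.3542]
orientation: [-180.0, -0.0, 69.9]
time_s: 17.55
tcp_pos: [0.7881, 0.2276, 0.3542]
orientation: [-180.0, -0.0, 33.9]
time_s: 18.05
tcp_pos: [0.7881, 0.2276, 0.3542]
orientation: [-180.0, 0.0, -2.1]
time_s: 18.55
tcp_pos: [0.788, 0.2274, 0.2322]
orientation: [-180.0, 0.0, -1.6]
wrist_force: [0.2, 0.5, 1.1]
grip_width: 0.0499
grip_force: 0.0
[ -10.8395   42.0105  -17.4626   51.6798   11.5766   87.7004 -116.0187] [0.788  0.2274 0.2322] [-179.9842    0.0103   -1.5516]
```

```bash

python3 -m pendant '[[0,0.06,1,0,50],[0,0.06,2,0,50],[0,0.06,3,0,50],[0,0.06,3.5,0,50],[0,0.06,3.72,0,50]]'
python3 -m pendant '[[-0.2,0,0,0,50],[-0.5,0,0,0,50],[-0.8,0,0,0,50],[-1,0,0,0,50],[-1.1,0,0,0,50]]'
python3 -m pendant '[[-0.05,0,0,0,50],[-0.1,0,0,0,50],[-0.15,0,0,0,50],[-0.2,0,0,0,50],[-0.2,0,0,0,50]]'
python3 -m pendant '[[-0.05,0,0,0,50],[-0.1,0,0,0,50],[-0.15,0,0,0,50],[-0.2,0,0,0,50],[-0.2,0,0,0,50]]'
```

```text
time_s: 19.05
tcp_pos: [0.7876, 0.2257, 0.1388]
orientation: [180.0, 0.1, -1.7]
wrist_force: [0.1, 0.0, 0.5]
grip_width: 0.0497
grip_force: 0.0
time_s: 19.55
tcp_pos: [0.7606, 0.2271, 0.1416]
orientation: [-180.0, -0.1, -1.8]
wrist_force: [0.4, -0.2, -0.2]
grip_width: 0.0501
grip_force: 0.0
time_s: 20.05
tcp_pos: [0.756, 0.2269, 0.1404]
orientation: [-180.0, 0.0, -1.8]
wrist_force: [0.6, -0.6, 0.0]
grip_width: 0.0496
grip_force: 0.0
time_s: 20.55
tcp_pos: [0.7509, 0.2271, 0.1406]
orientation: [-180.0, 0.0, -1.8]
wrist_force: [-0.5, 0.5, -0.3]
grip_width: 0.05
grip_force: 0.0
```

```bash

for i in 1 2 3; do python3 -m pendant '[[-0.05,0,0,0,50],[-0.1,0,0,0,50],[-0.15,0,0,0,50],[-0.2,0,0,0,50],[-0.2,0,0,0,50]]'|grep -E 'time|tcp|force'; done
```

```text
time_s: 21.05
tcp_pos: [0.7462, 0.2271, 0.1407]
wrist_force: [1.7, 0.6, 0.4]
grip_force: 0.8
time_s: 21.55
tcp_pos: [0.7416, 0.2273, 0.1412]
wrist_force: [4.7, 0.3, 0.5]
grip_force: 2.2
time_s: 22.05
tcp_pos: [0.7374, 0.2273, 0.1418]
wrist_force: [6.3, -0.0, 2.9]
grip_force: 3.2
```

```bash

python3 -m pendant '[[-0.04,0,0,0,50],[-0.08,0,0,0,50],[-0.12,0,0,0,50],[-0.16,0,0,0,50],[-0.16,0,0,0,50]]'|grep -E 'time|tcp|force'
python3 -m pendant '[[-0.03,0,0,0,50],[-0.06,0,0,0,50],[-0.09,0,0,0,50],[-0.09,0,0,0,50],[-0.09,0,0,0,50]]'|grep -E 'time|tcp|force'
python3 - <<'E'
from h import *
for i in range(1): a=eyes.read_camera('scene')
s=readout.get_state();print(s['tcp_pos'],s['wrist_force'])
cv2.imwrite('pics/s6f.png',a)
cv2.imwrite('pics/s6.png',cv2.resize(a[130:280,400:520],(480,600),interpolation=cv2.INTER_CUBIC))
n=np.array([.99944,-.0332,0]);e=np.array([.0332,.99944,0]);O=np.array([.583,.2305,0])
for d in (45,33,28.5,23.5): 
  print(d,((proj('scene',[O+n*d/1000+e*y+[0,0,.125] for y in(-.066,.066)])-[400,130])*4).ravel())
E
```

```text
time_s: 22.55
tcp_pos: [0.734, 0.2274, 0.1423]
wrist_force: [8.7, 0.3, 3.4]
grip_force: 4.3
time_s: 23.05
tcp_pos: [0.7323, 0.2274, 0.1426]
wrist_force: [9.9, 0.3, 4.6]
grip_force: 4.9
[0.7323 0.2274 0.1427] [10.0234 -0.4497  4.7817]
45 [ 90.1823 349.481  325.6654 319.9226]
33 [ 82.987  332.4534 316.6218 303.4504]
28.5 [ 80.3203 326.143  313.2695 297.3445]
23.5 [ 77.3773 319.1786 309.5693 290.605 ]
```

View pics/s6.png

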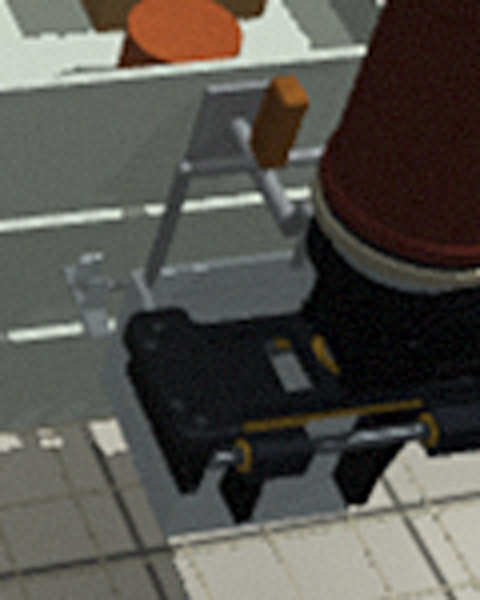

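Fingers press outside the front wall. The bar lies (185,167)–(322,150), the grip is (270,163) to (290,85), the back rim (155,275)–(300,257) and the bottom front edge (172,540)–(345,503). The 4.7 N vertical force suggests friction is holding a small tilt, so I'll check uprightness by rays.

```bash
python3 - <<'E'
from h import *
S=lambda L:np.array(L)/4+[400,130]
for nm,uv,z in(('bar',(185,167),.249),('barR',(320,151),.249),('griptop',(291,86),.297),('gripbot',(271,160),.253),('rimL',(155,275),.174),('rimR',(300,258),.174),('botL',(172,540),.084),('botR',(345,504),.084)):
    print(nm,onz('scene',S([uv]),[z]))
O=np.array([.583,.2305,0]);n=np.array([.99944,-.0332,0]);e=np.array([.0332,.99944,0])
# predicted crop pixels for upright (tilt 0) and tilt 4 deg (bottom in), plate travel t
for tilt in(0,3,6):
  th=np.radians(tilt);b=.0323+.0
  def pt(x,y,z):
    dx,dz=-(x-48.5)/1000,(z-165)/1000   # outward, up from bar
    return O+n*(b+dx*np.cos(th)+dz*np.sin(th))+e*y/1000*-1+np.array([0,0,.249-dx*np.sin(th)+dz*np.cos(th)])
  L=[pt(48.5,40,165),pt(48.5,0,213),pt(48.5,0,168),pt(52.5,50,90),pt(-52.5,50,0),pt(-52.5,-50,0)]
  print(tilt,((proj('scene',L)-[400,130])*4).round(0).tolist())
E
```

```text
bar [[0.6216 0.189  0.249 ]]
barR [[0.6233 0.258  0.249 ]]
griptop [[0.6253 0.2283 0.297 ]]
gripbot [[0.6285 0.229  0.253 ]]
rimL [[0.6227 0.1898 0.174 ]]
rimR [[0.6256 0.2681 0.174 ]]
botL [[0.7228 0.179  0.084 ]]
botR [[0.7191 0.276  0.084 ]]
0 [[180.0, 156.0], [284.0, 72.0], [260.0, 143.0], [127.0, 259.0], [161.0, 528.0], [344.0, 502.0]]
3 [[180.0, 156.0], [286.0, 75.0], [260.0, 143.0], [124.0, 253.0], [153.0, 519.0], [334.0, 494.0]]
6 [[180.0, 156.0], [288.0, 79.0], [260.0, 143.0], [122.0, 247.0], [145.0, 510.0], [325.0, 485.0]]
```

The bar lags the bottom by about 1–1.5° of tilt, held by the downward finger friction. Raising the tool a few mm to relieve it.

```bash

for i in 1 2; do python3 -m pendant '[[0,0,-0.02,0,50],[0,0,-0.04,0,50],[0,0,-0.06,0,50],[0,0,-0.08,0,50],[0,0,-0.08,0,50]]'|grep -E 'time|tcp|force'; done
cat > look.py <<'E'
from h import *
import sys
a=eyes.read_camera('scene');cv2.imwrite(f'pics/{sys.argv[1]}.png',a)
for i in range(3):eyes.read_camera('top') if 0 else None
s=readout.get_state();print(s['time_s'],s['tcp_pos'],s['wrist_force'],s['wrist_torque'])
# shift of bar/grip & bottom edge wrt s6f by template matching
r=cv2.imread('pics/s6f.png')
for nm,(x0,y0,x1,y1) in(('grip',(462,147,480,173)),('barL',(438,165,452,180)),('bottom',(440,240,452,270)),('tower',(400,140,430,160))):
    t=r[y0:y1,x0:x1];m=cv2.matchTemplate(cv2.resize(a[y0-6:y1+6,x0-6:x1+6],None,fx=8,fy=8,interpolation=cv2.INTER_CUBIC),cv2.resize(t,None,fx=8,fy=8,interpolation=cv2.INTER_CUBIC),cv2.TM_CCOEFF_NORMED)
    _,v,_,l=cv2.minMaxLoc(m);print(nm,round(v,3),np.array(l)/8-6)
E
python3 look.py s7
```

```text
time_s: 23.6
tcp_pos: [0.7321, 0.2274, 0.1445]
wrist_force: [10.3, -0.2, 4.1]
grip_force: 4.7
time_s: 24.1
tcp_pos: [0.7316, 0.2271, 0.1457]
wrist_force: [8.5, -0.2, 1.5]
grip_force: 4.4
24.15 [0.7316 0.2271 0.1457] [ 9.1141 -0.1105  2.45  ] [ 0.139  -1.6328 -0.3478]
grip 0.921 [-0.875 -0.875]
barL 0.924 [-0.625 -1.125]
bottom 0.968 [ 0.   -0.25]
tower 0.998 [-0.125  0.   ]
```

```bash

python3 -m pendant '[[0,0,-0.02,0,50],[0,0,-0.04,0,50],[0,0,-0.06,0,50],[0,0,-0.08,0,50],[0,0,-0.08,0,50]]'|grep -E 'time|tcp|force'; python3 -m pendant '[[0,0,-0.02,0,50],[0,0,-0.04,0,50],[0,0,-0.06,0,50],[0,0,-0.06,0,50],[0,0,-0.06,0,50]]'|grep -E 'time|tcp|force'
python3 look.py s8
```

```text
time_s: 24.65
tcp_pos: [0.7312, 0.2271, 0.1466]
wrist_force: [9.3, 0.1, -3.2]
grip_force: 4.3
time_s: 25.15
tcp_pos: [0.7311, 0.2271, 0.148]
wrist_force: [9.1, -0.1, -3.3]
grip_force: 4.3
25.2 [0.7311 0.2271 0.1479] [ 9.1114  0.0962 -4.2679] [ 0.1142 -1.9675 -0.3107]
grip 0.818 [-1.5 -1.5]
barL 0.904 [-1.    -1.875]
bottom 0.929 [ 0.5   -0.375]
tower 0.998 [-0.125  0.   ]
```

Now the tool is lifting slightly more than the caddy's weight; going back down about 1.5 mm so the bar rests firmly on the hook.

```bash

python3 -m pendant '[[0,0,0.02,0,50],[0,0,0.04,0,50],[0,0,0.06,0,50],[0,0,0.07,0,50],[0,0,0.07,0,50]]'|grep -E 'time|tcp|force'
python3 -m pendant '[[0,0,0,0,50],[0,0,0,0,50],[0,0,0,0,50],[0,0,0,0,50],[0,0,0,0,50]]'|grep -E 'time|tcp|force'
python3 look.py s9
python3 - <<'E'
from h import *
# where would 1mm moves show (px in scene): inward, up
P=np.array([.6215,.19,.249]);p0=proj('scene',P)
print('in 1mm',proj('scene',P-[.001,0,0])-p0,'up 1mm',proj('scene',P+[0,0,.001])-p0)
P=np.array([.721,.179,.084]);p0=proj('scene',P);print(proj('scene',P-[.001,0,0])-p0,proj('scene',P+[0,0,.001])-p0)
E
```

```text
time_s: 25.7
tcp_pos: [0.7309, 0.2271, 0.1464]
wrist_force: [6.8, 1.0, -1.9]
grip_force: 3.8
time_s: 26.2
tcp_pos: [0.7309, 0.2271, 0.1464]
wrist_force: [7.1, -0.4, -2.3]
grip_force: 3.8
26.25 [0.7309 0.2271 0.1464] [ 7.3702  0.5003 -1.6454] [ 0.0459 -1.6227 -0.2674]
grip 0.877 [-1.125 -1.125]
barL 0.912 [-0.75  -1.375]
bottom 0.952 [ 0.125 -0.375]
tower 0.998 [-0.125  0.   ]
in 1mm [[-0.2017 -0.3552]] up 1mm [[ 0.1151 -0.379 ]]
[[-0.1865 -0.4021]] [[ 0.1049 -0.2797]]
```

Bar has moved in 3.4 mm and the front bottom edge risen 2 mm: the tilt is gone, and 7 N agrees with about 12 mm travel. Advancing to 10 N.

```bash

python3 -m pendant '[[-0.03,0,0,0,50],[-0.06,0,0,0,50],[-0.09,0,0,0,50],[-0.12,0,0,0,50],[-0.12,0,0,0,50]]'|grep -E 'time|tcp|force'
python3 -m pendant '[[-0.02,0,0,0,50],[-0.04,0,0,0,50],[-0.06,0,0,0,50],[-0.06,0,0,0,50],[-0.06,0,0,0,50]]'|grep -E 'time|tcp|force'
python3 look.py s10
```

```text
time_s: 26.75
tcp_pos: [0.7284, 0.2272, 0.1465]
wrist_force: [10.1, -0.3, -2.8]
grip_force: 4.9
time_s: 27.25
tcp_pos: [0.7272, 0.2272, 0.1466]
wrist_force: [10.8, 0.2, -3.6]
grip_force: 5.4
27.3 [0.7272 0.2272 0.1466] [10.3528  0.0307 -3.2132] [ 0.1611 -2.3829 -0.3614]
grip 0.743 [-1.875 -2.5  ]
barL 0.848 [-1.5 -3. ]
bottom 0.887 [-0.5  -1.25]
tower 0.998 [-0.125  0.   ]
```

```bash

python3 -m pendant '[[0,0,0.02,0,50],[0,0,0.04,0,50],[0,0,0.06,0,50],[0,0,0.06,0,50],[0,0,0.06,0,50]]'|grep -E 'time|tcp|force'
python3 look.py s11
```

```text
time_s: 27.8
tcp_pos: [0.7273, 0.2272, 0.1459]
wrist_force: [10.3, 0.5, 0.4]
grip_force: 4.8
27.85 [0.7273 0.2273 0.1459] [10.0401  0.565   0.9208] [ 0.1386 -1.8012 -0.3612]
grip 0.766 [-1.75  -2.125]
barL 0.826 [-1.375 -2.75 ]
bottom 0.893 [-0.625 -1.25 ]
tower 0.998 [-0.125  0.   ]
```

10.2 N with almost no vertical force. Final check of uprightness against the held (upright) picture, then hold three seconds.

```bash
python3 - <<'E'
from h import *
a=onz('scene',np.array([(275,143),(265,427)])/3+[360,120],[.2768,.1118]);print('held upright: bottom-bar dx',a[1,0]-a[0,0],a)
b=onz('scene',np.array([(185,167),(172,540)])/4+[400,130]+[[-1.25,-2.75],[-.5,-1.25]],[.249,.084]);print('now',b[1,0]-b[0,0],b)
E
for i in 1 2 3 4 5 6 7; do python3 -m pendant '[[0,0,0,0,50],[0,0,0,0,50],[0,0,0,0,50],[0,0,0,0,50],[0,0,0,0,50]]'|grep -E 'time|tcp|wrist_force'; done
```

```text
held upright: bottom-bar dx 0.09603674483760927 [[0.6395 0.1858 0.2768]
 [0.7355 0.1786 0.1118]]
now 0.1057940486396115 [[0.6139 0.1896 0.249 ]
 [0.7197 0.1791 0.084 ]]
time_s: 28.35
tcp_pos: [0.7273, 0.2272, 0.1459]
wrist_force: [9.9, -0.6, 1.1]
time_s: 28.85
tcp_pos: [0.7273, 0.2273, 0.1459]
wrist_force: [9.9, 0.6, 1.2]
time_s: 29.35
tcp_pos: [0.7273, 0.2272, 0.1459]
wrist_force: [8.6, -0.6, 1.6]
time_s: 29.85
tcp_pos: [0.7273, 0.2272, 0.1459]
wrist_force: [10.3, 1.2, 0.9]
time_s: 30.35
tcp_pos: [0.7273, 0.2272, 0.1459]
wrist_force: [9.3, 0.6, 1.7]
time_s: 30.85
tcp_pos: [0.7273, 0.2272, 0.1459]
wrist_force: [10.3, 0.4, 0.1]
time_s: 31.35
tcp_pos: [0.7273, 0.2272, 0.1459]
wrist_force: [10.1, 0.0, 0.2]
```

The force balance only allows flat contact: about 10 N in, near-zero vertical, and pushing inside the plate's height. It has held steady for over 3 s, so I'm handing in.

```bash
python3 -c "
from bench import ticket
print(ticket.job_done())"
```

```text
the job is handed in; nothing more can be done
None
```

The caddy hangs on the hook, released, and I handed in with the arm still pressing it against the spring plate at about 10 N (8.6–10.3 N over the last 3.5 s, roughly 16 mm travel). That travel and its being flat are inferred from force and image measurements, as I never read the pointers directly; the mug was left untouched.

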